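Lock the capacitor into its twist-lock test holder

TASK

A capacitor stands in one of the two twist-lock test holders on the bench. Turn the collar of that holder clockwise (seen from above) by its ear until the ear points at the locked mark, the raised bar on the holder's foot, and leave it there. Leave the capacitor seated and upright, do not turn the collar of the empty holder, and do not disturb the other things on the bench.

Things in the scene. Friction and masses are not known exactly. Their poses are not given: they have to be found in the camera images.
- holder_full: The holder the capacitor stands in, fixed: round black foot 110 mm across, 14 high; grey tube 52 across, top 60 mm up, bore 39 wide with floor 18 mm up; bright collar. Two flat black arms, 20 wide, 10 high, reach 119 mm from the centre and carry the open mark (round steel stud) and locked mark (radial steel bar 22x8). Origin: centre of underside. In its frame stud at pi+0.7 rad, bar at pi-0.7.
- collar_full (a joint): Full holder's collar angle, rad: 0 with its ear at the open stud, growing clockwise from above, 1.4 with the ear at the locked bar; range -0.2 to 1.9, so no stop at the mark. Stays where left; friction about 1.5 N at the ear. Captive, 80 mm across, 34 to 56 mm above the bench; its one ear is a radial bar 12 mm wide, 38 to 52 mm above the bench, out to 92 mm from the centre.
- ear_full (a point): Point in the middle of the ear of the full holder's collar, 75 mm from the collar's axis, 45 mm above the bench; turns with the collar. A good place to push.
- mark_full (a point): Middle of the top of the full holder's locked mark (steel bar), 107 mm from the axis, 22 mm above the bench. The open mark, a stud 12 mm across, 20 mm high, lies 80 degrees (1.4 rad) round from it at 106 mm from the axis.
- holder_empty: The second holder, the same in every way but with nothing in its bore. Origin and axes as for the full one. The two stand about 0.25 to 0.42 m apart; either may be on the left.
- collar_empty (a joint): Angle of the empty holder's collar, rad, values as for the full one. To be left alone.
- ear_empty (a point): Point in the middle of the ear of the empty holder's collar, 75 mm from its axis, 45 mm above the bench.
- capacitor: Dark blue can capacitor, 35 mm across, 56 mm high with a light top that carries two small terminals, about 70 g, standing loosely in the full holder's bore; its top is 74 mm above the bench. Origin: centre of its underside; z up along the can.
- film_capacitor: Bystander: small yellow block capacitor, 11 x 26 x 18 mm, loose on the bench near the bench's front edge between the holders. Origin: centre of its underside.
- relay: Bystander: clear relay on a black foot, 21 x 28 x 38 mm, loose, beyond the holders. Origin: centre of its underside.
- solder_spool: Bystander: spool of solder with green flanges, 56 mm across, 48 mm high, loose, upright, to the right of the holders. Origin: centre of its underside.
- side_cutter: Bystander: side cutter with red handles, 45 x 133 x 14 mm, lying loose to the right of the holders. Origin: centre of its underside.
Things that resemble listed ones, but are neither listed nor needed, are in the scene too. What is shaped like the capacitor but turquoise is not meant.

How it is judged (in metres and radians):
At the end, for the whole second after the job is handed in: The full holder's collar rests within 0.1 rad (about 6 degrees) of the locked mark (joint 1.3 to 1.5); the capacitor stands in that holder's bore, upright within 0.15 rad and on the floor of the bore within 6 mm; the empty holder's ear is within 12 mm of where it was (value of joint collar_full between 1.3 and 1.5 rad and velocity of joint collar_full between -0.05 and 0.05 rad/s and distance of ear_empty from where it was at the start of the episode below 0.012 m and z of capacitor in the frame of holder_full between 0.012 and 0.024 m and horizontal distance between capacitor and holder_full below 0.008 m and angle between capacitor's own z axis and vertical below 0.15 rad); the robot touches nothing.
It fails at once if the empty holder's collar is turned (ear moved more than 12 mm) (distance of ear_empty from where it was at the start of the episode above 0.012 m).
It fails at once if the capacitor is lifted more than 12 mm or tipped (z of capacitor in the frame of holder_full above 0.03 m or angle between capacitor's own z axis and vertical above 0.35 rad).
It fails at once if a bystander is moved more than 20 mm (distance of any of film_capacitor, relay, solder_spool, side_cutter from where it was at the start of the episode above 0.02 m).
It also fails if it takes over 38 s, if anything falls off the work surface, if the arm or the gripper's body presses on something with over 40 N, if the wrist force passes 120 N, or if a joint passes its speed limit or range.

ROBOT

A 6-joint arm with a two-finger parallel gripper is mounted at the origin on a cart in front of the work surface, level with it; the furniture and walls round the work are solid. World frame = base frame: x ahead of the robot, y to its left, z up, the work surface at z = 0. Lengths are in m, angles in degrees, forces in N, time in s.
With the tool pointing down it reaches from about 0.25 to 0.725 m from the base axis. Payload 9.7 kg.
Tool frame: the origin (TCP) lies midway between the tips of the shut fingers; the grasp point (between the pads) lies 19 mm behind it; z points along the fingers, y is the line along which they close (so a half turn about z gives the same grasp; the last joint's range is limited). The gripper opens to 85 mm and grips with 20 to 120 N. Pads are 22 mm wide; open, the fingers measure 114 mm over their backs; the gripper's body (76 mm by 85 mm) begins 54 mm behind the grasp point. The pads swing forward as they close: fully open they stand 13 mm farther back than shut.
Start: joints at [73.396, 4.979, 10.078, 95.1, 0, 90], TCP at [0.157, 0.527, 0.231] pointing down, gripper open.
Joint ranges: [-179.16, 179.16], [-48.56, 103.87], [-65.8, 70.77], [-126.05, 130.52], [-82.76, 87.17], [-180, 180]. Speed limits (degrees/s): [127.2, 127.2, 147.25, 180, 180, 180].

INTERFACE

Orientations are given as [roll, pitch, yaw] about the fixed x, y, z axes, in that order (R = Rz(yaw) Ry(pitch) Rx(roll)).
In Python, from workcell import * gives the robot as it stands.
- The arm moves only by the tool servo_tool, never from a script. Its argument "moves" is a list of rows, each a list of 4 numbers: the shift along the world's x, y, z in cm, then the turn about the world's z in rad. A call has 1 to 20 rows; each row is the pose to reach, as a shift and turn from the pose commanded when the call began; what a row does not reach only later rows make up. A row lasts 1/12 s, in which the tool goes at most 41.7 mm and 7.16 degrees, less where a joint would pass 70% of its speed; a pose out of reach is approached as far as the arm can. A call with a gripper value outside its range is refused whole. "claw" is the closure, from 0 (fully open) to 1 (shut), set as the call begins (left out, the last holds). The fingers move at their own pace and stop on an object; "force" is the grip in N (left out, the last holds). Time passes only in rows, so rows that repeat a pose let the fingers close. It gives the time, the measured TCP pose, the force, the opening and the grip force at its end, in the units of the state.
- get_obs(): the state, without advancing time (a new reading comes with each control period).
- camera(name): name is "scene" or "top" or "wrist"; returns the picture (420x560x3 uint8, red, green, blue); there is no depth.
- get_calibration(name): a dict with "fx", "fy", "cx", "cy" (pixels), "rvec" (rotation vector, rad) and "tvec" (3), from world to camera coordinates, as OpenCV has them; the wrist camera has in their place "tool_from_camera" (4x4, takes a point from camera to tool coordinates, whose origin is the TCP and whose axes are the flange's). Camera axes: x right, y down, z forward; pixel columns grow to the right and rows downward; lengths in m; the calibration is good to about 2 mm. A picture is of the moment at which its call begins: read the wrist's pose just before it. get_calibration takes no time and is no camera call.
- job_done(): hands the job in; it is judged then, once.
The state is a dict: "time": time; "q": joint angles; "qd": joint speeds; "joint_efforts": joint torques, N m; "ee_pos": TCP position; "tcp_rot": TCP orientation; "wrist_force": force on the tool from outside, world axes, zero at the start; "torque": the same for the moment, N m; "opening": finger opening in m; "grasp_force": force on a finger pad.
Only numpy, scipy, OpenCV 4.12 (cv2) and the standard library are available. Lean on these libraries where they do the work, as an engineer would, in place of code of your own. Each camera call takes 0.05 s, during which the arm holds its last target. There are 200 camera calls.

## Working session

There is one attempt and no reset: what is moved stays moved. The work goes in short steps, Python scripts to look and compute and a tool call to move; the robot and the scene stay as the last step left them, time stands still between calls to the robot, and variables do not carry over. Pictures are saved under pics/ and viewed, at most 10 in all, crops included, and the job is handed in when it is done.

Besides the shell and the picture viewer there is one more tool, called as a command line: name --pt "numbers of a row" for each row, then --argument value for the rest. servo_tool: Moves the arm, as the interface text tells. Its arguments: {"type":"object","properties":{"moves":{"type":"array","items":{"type":"array","items":{"type":"number"}}},"claw":{"type":"number"},"force":{"type":"number"}},"required":["moves"]}

```bash
mkdir -p pics
python3 - <<'E'
from workcell import *
import cv2
for n in("top","scene"):
    im=camera(n); cv2.imwrite(f"pics/{n}0.png",im[:,:,::-1]); print(n,get_calibration(n))
print(get_obs())
E
```

```text
top {'fx': 522.9611873763674, 'fy': 522.9611873763674, 'cx': 274.5274049168416, 'cy': 202.1157777161536, 'rvec': array([ 2.18548363, -2.19902186,  0.04768646]), 'tvec': array([-0.21233439,  0.51471142,  1.28260104])}
scene {'fx': 521.7139267625449, 'fy': 521.7139267625449, 'cx': 286.29560623551305, 'cy': 218.1019620183225, 'rvec': array([ 2.31731611, -0.85304647,  0.31586818]), 'tvec': array([-0.51907883,  0.17095   ,  1.1924824 ])}
{'time': 0.1, 'q': array([7.33952860e+01, 5.00754843e+00, 1.00396302e+01, 9.50985671e+01,
       2.32232900e-03, 9.00009134e+01]), 'qd': array([ 0.01385745, -0.04169757,  0.27197035, -0.07499585,  0.05897368,
        0.01414897]), 'joint_efforts': array([ 2.05698285e-05, -5.21558225e+01,  4.65655160e+01,  1.60503091e-02,
       -6.77208664e-05,  9.75793654e-06]), 'ee_pos': array([0.15710519, 0.52688098, 0.2306635 ]), 'tcp_rot': array([-1.79933515e+02, -2.32126759e-03,  1.63394370e+02]), 'wrist_force': array([0.05661386, 0.53352224, 0.33432325]), 'torque': array([-0.00093519,  0.00379391, -0.02315697]), 'grasp_force': 0.0, 'opening': 0.08542491803053723}
```

View pics/top0.png

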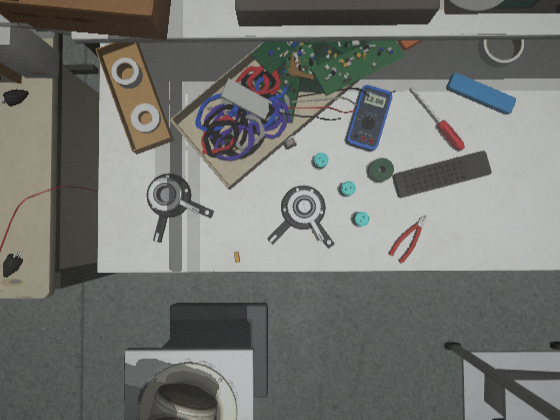

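View pics/scene0.png

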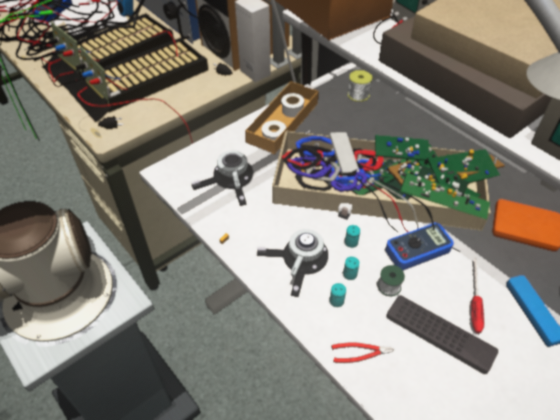

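The right holder, near top (303,207), seems to carry the light-topped capacitor, and the left one, near (168,195), looks empty. I'll enlarge both to check.

```bash
cat > h.py <<'E'
import numpy as np, cv2
from workcell import *
def ray(n,uv,z):
    c=get_calibration(n); K=np.array([[c['fx'],0,c['cx']],[0,c['fy'],c['cy']],[0,0,1]])
    R=cv2.Rodrigues(c['rvec'])[0]; o=-R.T@c['tvec']; d=R.T@np.linalg.inv(K)@np.array([*uv,1.])
    return o+d*(z-o[2])/d[2]
def proj(n,p):
    c=get_calibration(n); K=np.array([[c['fx'],0,c['cx']],[0,c['fy'],c['cy']],[0,0,1]])
    return cv2.projectPoints(np.array([p],float),c['rvec'],c['tvec'],K,None)[0].ravel()
E
python3 - <<'E'
from h import *
im=cv2.imread("pics/top0.png"); s=cv2.imread("pics/scene0.png")
a=cv2.resize(im[160:260,130:230],(400,400),interpolation=cv2.INTER_CUBIC)
b=cv2.resize(im[160:260,255:355],(400,400),interpolation=cv2.INTER_CUBIC)
cv2.imwrite("pics/crop0.png",np.hstack([a,b]))
print(ray("top",(303,207),.056),ray("top",(168,195),.056))
# round black feet and dark arms
hsv=cv2.cvtColor(im,cv2.COLOR_BGR2HSV)
for x0 in(130,255):
    m=(im[160:260,x0:x0+100].max(2)<75).astype(np.uint8)
    n,l,st,c=cv2.connectedComponentsWithStats(m)
    print([(st[i].tolist(),c[i].round(1).tolist()) for i in range(1,n) if st[i,4]>20])
for p in [(237,257),(290,143),(381,170),(407,240)]: print(p,ray("top",p,.01).round(3))
E
```

```text
[ 0.49904932 -0.28380104  0.056     ] [0.52987753 0.03948261 0.056     ]
[([23, 14, 54, 41, 341], [53.6, 30.0]), ([37, 24, 9, 21, 36], [42.1, 33.8]), ([26, 26, 13, 16, 56], [29.9, 32.0]), ([22, 45, 35, 37, 359], [36.4, 58.3])]
[([26, 28, 15, 39, 64], [31.1, 47.0]), ([62, 36, 8, 29, 31], [67.0, 50.6])]
(237, 257) [ 0.378 -0.122  0.01 ]
(290, 143) [ 0.661 -0.255  0.01 ]
(381, 170) [ 0.592 -0.48   0.01 ]
(407, 240) [ 0.418 -0.542  0.01 ]
```

View pics/crop0.png

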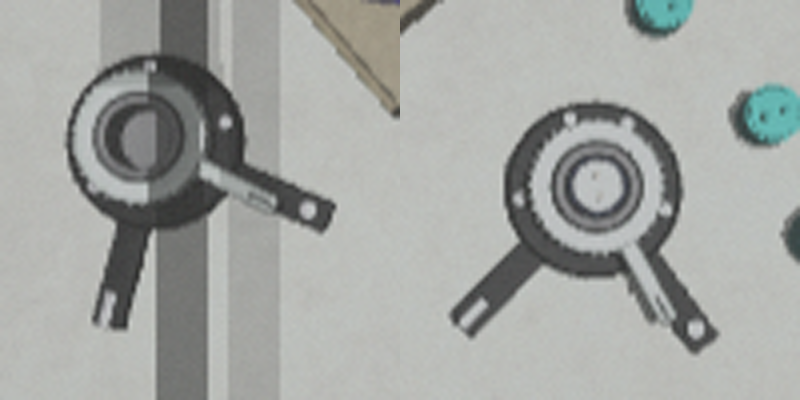

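The right holder is the full one: it has the light top with two terminals at (304,206). Its ear sits near the stud at (329,242), and the locked bar is at (272,239). The left bore is empty.

Run:
```python
from h import *
im=cv2.imread("pics/top0.png"); g=im.min(2).astype(float)
P=lambda x,y:(255+(x-400+.5)/4-.5,160+(y+.5)/4-.5)
def blob(u,r=4):   # brightness-weighted centre of a steel mark on its dark arm
    u0,v0=np.round(u).astype(int)
    w=g[v0-r:v0+r+1,u0-r:u0+r+1]; yy,xx=np.mgrid[v0-r:v0+r+1,u0-r:u0+r+1]
    m=((w>140)&(np.hypot(xx-u0,yy-v0)<=r)).astype(np.uint8)
    n,l,st,c=cv2.connectedComponentsWithStats(m,connectivity=4)
    k=l[r,r]; return c[k]+[u0-r,v0-r],st[k,4]
c=ray("top",P(597,185),.056); c2=ray("top",P(598,184),.074); c3=ray("top",P(593,188),.014)
print("centres",c.round(4),c2.round(4),c3.round(4))
c=np.mean([c,c2,c3],0)
for nm,p,z in [("stud",P(696,328),.02),("bar",P(470,317),.022),("ear",P(648,280),.052),("eartip",P(665,315),.052)]:
    b=blob(p,3)
    for q in(p,b[0]):
        d=ray("top",q,z)-c; print(nm,np.round(q,1),b[1],"r",np.hypot(*d[:2]).round(4),"deg",np.degrees(np.arctan2(d[1],d[0])).round(1)%360)
print("scene check",proj("scene",[*c[:2],.074]))
```

```text
centres [ 0.5017 -0.2859  0.056 ] [ 0.5015 -0.2856  0.074 ] [ 0.5017 -0.2855  0.014 ]
stud [328.6 241.6] 16 r 0.1063 deg 215.6
stud [328.5 242. ] 16 r 0.1068 deg 215.2
bar [272.1 238.9] 16 r 0.1099 deg 135.9
bar [271.8 238.8] 16 r 0.1103 deg 135.5
ear [316.6 229.6] 22 r 0.0644 deg 208.2
ear [316.8 230.1] 22 r 0.0657 deg 207.9
eartip [320.9 238.4] 32 r 0.0876 deg 207.4
eartip [321.1 238. ] 32 r 0.087 deg 208.0
scene check [307.12418538 236.10441241]
```

Centre is (0.5016, −0.2857). The marks lie at 215.4° and 135.5° (80° apart, radii match the given sizes), and the ear is at 208°, so it needs about 72.5° clockwise. Next I'll shut the fingers and move above the spot just counter-clockwise of the ear.

servo_tool --pt "1.2 -3.6 0 -0.04" --pt "2.4 -7.2 0 -0.08" --pt "3.6 -10.8 0 -0.12" --pt "4.8 -14.4 0 -0.16" --pt "6.0 -18.0 0 -0.2" --pt "7.2 -21.6 0 -0.24" --pt "8.4 -25.2 0 -0.28" --pt "9.6 -28.8 0 -0.32" --pt "10.8 -32.4 0 -0.36" --pt "12.0 -36.0 0 -0.4" --pt "13.2 -39.6 0 -0.44" --pt "14.4 -43.2 0 -0.48" --pt "15.6 -46.8 0 -0.52" --pt "16.8 -50.4 0 -0.56" --pt "18.0 -54.0 0 -0.6" --pt "19.2 -57.6 0 -0.64" --pt "20.4 -61.2 0 -0.68" --pt "21.6 -64.8 0 -0.72" --pt "22.8 -68.4 0 -0.76" --pt "24.0 -72.0 0 -0.79" --claw 1

```text
time: 1.77
ee_pos: [0.3971, -0.1951, 0.231]
tcp_rot: [-180.0, -0.0, 118.0]
wrist_force: [1.1, 0.2, 0.5]
opening: -0.0003
grasp_force: 0.0
```

servo_tool --pt "1.2 -3.6 0 0" --pt "2.4 -7.2 0 0" --pt "3.6 -10.8 0 0" --pt "5.1 -15.2 0 0" --pt "5.1 -15.2 0 0" --pt "5.1 -15.2 0 0" --pt "5.1 -15.2 0 0" --pt "5.1 -15.2 0 0"

```text
time: 2.43
ee_pos: [0.4479, -0.3439, 0.2316]
tcp_rot: [180.0, -0.0, 118.2]
wrist_force: [-0.5, 0.2, 0.6]
opening: 0.0
grasp_force: 0.0
```

servo_tool --pt "0 0 -3.5 0" --pt "0 0 -7 0" --pt "0 0 -10.5 0" --pt "0 0 -14 0" --pt "0 0 -16 0" --pt "0 0 -17 0" --pt "0 0 -17.8 0" --pt "0 0 -18.6 0" --pt "0 0 -19.4 0" --pt "0 0 -19.4 0" --pt "0 0 -19.4 0"

```text
time: 3.35
ee_pos: [0.4484, -0.345, 0.0378]
tcp_rot: [180.0, 0.0, 118.1]
wrist_force: [-0.1, 0.3, -0.3]
opening: 0.0003
grasp_force: 0.0
```

Run:
```python
from h import *
R=lambda t:np.array([[np.cos(t),-np.sin(t)],[np.sin(t),np.cos(t)]])
c=np.array([.5016,-.2857]); p=np.array([.4479,-.3439])
for t in np.linspace(208,142,23):
    off=max(.017,.027-.0025*(208-t)/3)
    d=c+R(np.radians(t))@[.075,off]-p
    print([*(d*100).round(1).tolist(),0,round(np.radians(t-208),2)],end=", ")
im=camera("wrist");cv2.imwrite("pics/w1.png",im[:,:,::-1])
t=camera("scene");cv2.imwrite("pics/s1.png",cv2.resize(t[170:320,200:400],(800,600),interpolation=cv2.INTER_CUBIC)[:,:,::-1])
```

```text
[0.0, -0.1, 0, np.float64(0.0)], [-0.4, 0.4, 0, np.float64(-0.05)], [-0.8, 1.0, 0, np.float64(-0.1)], [-1.1, 1.5, 0, np.float64(-0.16)], [-1.4, 2.1, 0, np.float64(-0.21)], [-1.6, 2.5, 0, np.float64(-0.26)], [-1.7, 2.8, 0, np.float64(-0.31)], [-1.9, 3.2, 0, np.float64(-0.37)], [-2.0, 3.6, 0, np.float64(-0.42)], [-2.1, 4.0, 0, np.float64(-0.47)], [-2.2, 4.4, 0, np.float64(-0.52)], [-2.2, 4.8, 0, np.float64(-0.58)], [-2.3, 5.2, 0, np.float64(-0.63)], [-2.3, 5.6, 0, np.float64(-0.68)], [-2.3, 6.0, 0, np.float64(-0.73)], [-2.3, 6.4, 0, np.float64(-0.79)], [-2.3, 6.8, 0, np.float64(-0.84)], [-2.2, 7.2, 0, np.float64(-0.89)], [-2.1, 7.6, 0, np.float64(-0.94)], [-2.0, 8.0, 0, np.float64(-0.99)], [-1.9, 8.4, 0, np.float64(-1.05)], [-1.7, 8.7, 0, np.float64(-1.1)], [-1.6, 9.1, 0, np.float64(-1.15)],
```

View pics/s1.png

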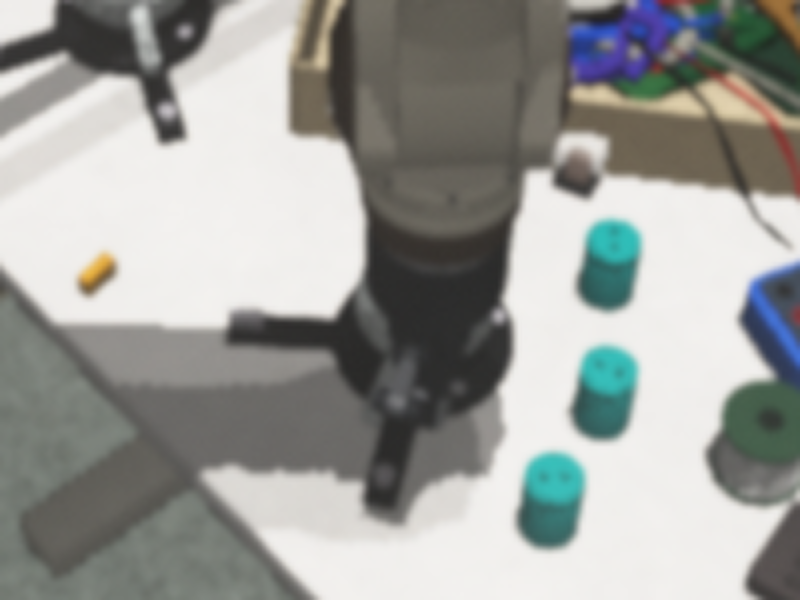

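The fingers, near (420,395) in this crop, stand just counter-clockwise of the ear. Now the arc push, stopping about 10° short.

servo_tool --pt "0 0 -0.2 0" --pt "-0.4 0.5 -0.2 -0.05" --pt "-0.8 1.1 -0.2 -0.1" --pt "-1.1 1.6 -0.2 -0.16" --pt "-1.4 2.2 -0.2 -0.21" --pt "-1.6 2.6 -0.2 -0.26" --pt "-1.7 2.9 -0.2 -0.31" --pt "-1.9 3.3 -0.2 -0.37" --pt "-2.0 3.7 -0.2 -0.42" --pt "-2.1 4.1 -0.2 -0.47" --pt "-2.2 4.5 -0.2 -0.52" --pt "-2.2 4.9 -0.2 -0.58" --pt "-2.3 5.3 -0.2 -0.63" --pt "-2.3 5.7 -0.2 -0.68" --pt "-2.3 6.1 -0.2 -0.73" --pt "-2.3 6.5 -0.2 -0.79" --pt "-2.3 6.9 -0.2 -0.84" --pt "-2.2 7.3 -0.2 -0.89" --pt "-2.1 7.7 -0.2 -0.94" --pt "-2.1 7.7 -0.2 -0.94"

```text
time: 5.12
ee_pos: [0.4273, -0.2678, 0.0357]
tcp_rot: [180.0, 0.0, 64.2]
wrist_force: [-0.4, 0.1, 0.4]
opening: 0.0
grasp_force: 0.0
```

Run:
```python
from h import *
o=get_obs(); print(o['ee_pos'],o['tcp_rot'],o['wrist_force'],o['q'])
t=camera("scene");cv2.imwrite("pics/s2.png",cv2.resize(t[210:310,230:363],(800,600),interpolation=cv2.INTER_CUBIC)[:,:,::-1])
R=lambda t:np.array([[np.cos(t),-np.sin(t)],[np.sin(t),np.cos(t)]])
c=np.array([.5016,-.2857]); p=np.array([.427,-.268])
for a in (154,151,148,145,142,139,137,135.5): print(a,((c+R(np.radians(a))@[.075,.017]-p)*100).round(1),np.radians(a-154).round(2))
```

```text
[ 0.42734194 -0.26779335  0.03570877] [1.79968775e+02 1.46242401e-02 6.41563201e+01] [-0.39434433  0.09939401  0.4137553 ] [-3.20669669e+01 -4.21524316e-01 -1.71864408e+01  7.32024573e+01
 -1.11531694e-02  8.37767058e+01]
154 [-0. -0.] 0.0
151 [0.1 0.4] -0.05
148 [0.2 0.8] -0.1
145 [0.3 1.1] -0.16
142 [0.5 1.5] -0.21
139 [0.7 1.9] -0.26
137 [0.8 2.1] -0.3
135.5 [0.9 2.3] -0.32
```

View pics/s2.png

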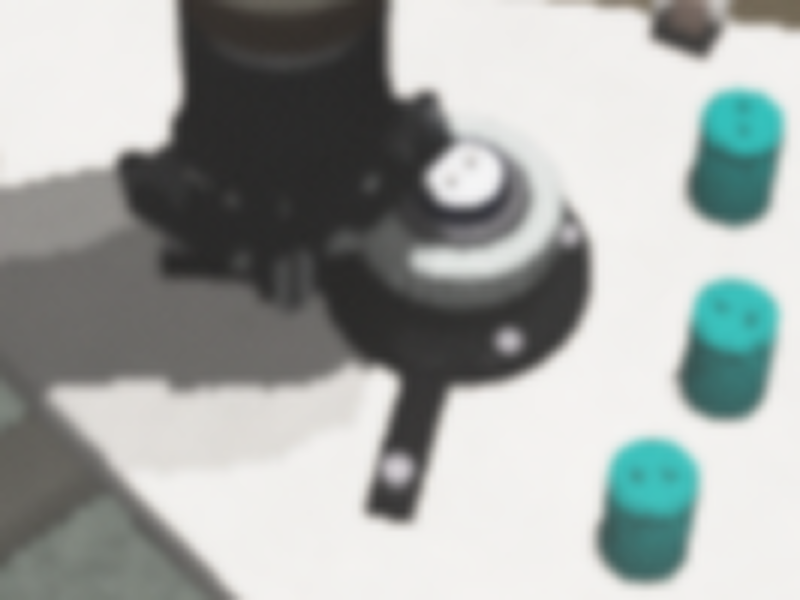

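The ear has been carried round and now hides behind the fingers, near (270,270). The capacitor still stands upright at (465,175). I'll go on to about 139° by the model, back off, rise, and measure.

servo_tool --pt "0.1 0.4 0 -0.05" --pt "0.2 0.8 0 -0.1" --pt "0.3 1.1 0 -0.16" --pt "0.5 1.5 0 -0.21" --pt "0.7 1.9 0 -0.26" --pt "0.7 1.9 0 -0.26" --pt "0.7 1.9 0 -0.26" --pt "0.2 1.4 0 -0.26" --pt "-0.3 0.9 0 -0.26" --pt "-0.3 0.9 3 -0.26" --pt "-0.3 0.9 7 -0.26" --pt "-2.5 -2 11 -0.26" --pt "-5 -5 15 -0.26" --pt "-8 -8 19 -0.26" --pt "-11 -10 20 -0.26" --pt "-14 -12 20 -0.26" --pt "-14 -12 20 -0.26" --pt "-14 -12 20 -0.26"

```text
time: 6.67
ee_pos: [0.2835, -0.3909, 0.2373]
tcp_rot: [179.9, 0.1, 49.2]
wrist_force: [0.0, 0.4, 0.2]
opening: -0.0
grasp_force: 0.0
```

Run:
```python
from h import *
print(get_obs()['ee_pos'])
t=camera("top")[:,:,::-1];cv2.imwrite("pics/top2.png",t)
cv2.imwrite("pics/t2.png",cv2.resize(t[160:260,250:350],(600,600),interpolation=cv2.INTER_CUBIC))
```

```text
[ 0.28353028 -0.39091545  0.23729923]
```

View pics/t2.png

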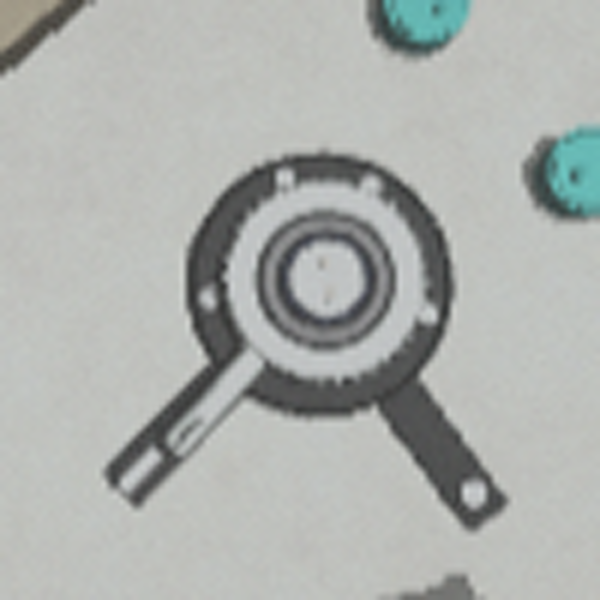

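The ear, from (253,362) to (180,443) in the crop, now lies almost along the locked arm whose bar is at (140,474). I'll measure the angle.

Run:
```python
from h import *
im=cv2.imread("pics/top2.png"); g=im.min(2)
c=np.array([.5016,-.2857])
def show(nm,q,z):
    d=ray("top",q,z)[:2]-c; print(nm,np.round(q,2),"r",np.hypot(*d).round(4),"deg",np.degrees(np.arctan2(d[1],d[0])).round(1))
# ear: bright across-section at radii, sampling at z=.052, joined by dark arm/foot either side
for r in(.052,.058,.064,.07,.076,.082,.088):
    A=np.arange(115,160,.5); px=np.array([proj("top",[c[0]+r*np.cos(np.radians(a)),c[1]+r*np.sin(np.radians(a)),.052]) for a in A]).astype(np.float32)
    v=cv2.remap(g,px[None,:,0],px[None,:,1],cv2.INTER_LINEAR)[0]
    print(r,"".join("%4d"%x for x in v[::4]))
P=lambda x,y:(250+(x+.5)/6-.5,160+(y+.5)/6-.5)
for nm,p,z in[("earmid",(219,403),.052),("ear tip",(187,440),.052),("bar",(140,474),.022),("stud",(474,491),.02),("cap",(326,278),.074)]: show(nm,P(*p),z)
```

```text
0.052   76  72  77  76  74  80  76  67  98 156 184 192 191 186 149 101  74  77  78  74  76  76  71
0.058  185 182 187 186 168 161  91  72  80 135 180 192 191 182 145 133 157 173 171 173 176 169 172
0.064  190 190 190 188 189 176 112  74  71 110 169 188 190 179 142 166 189 190 190 188 191 191 190
0.07  191 191 191 191 190 189 135  75  67  95 162 189 192 171 149 191 190 191 191 190 190 190 189
0.076  189 189 188 189 189 188 160  82  67  90 153 159 154 159 160 190 191 190 189 190 190 188 189
0.082  189 188 189 191 192 190 175  96  74  84 150 130 166 157 159 189 189 188 186 186 188 188 189
0.088  190 190 189 188 191 191 184 118  69  71 151 151 166 146 172 189 190 188 185 185 186 188 188
earmid [286.08 226.75] r 0.0653 deg 139.3
ear tip [280.75 232.92] r 0.0848 deg 139.1
bar [272.92 238.58] r 0.108 deg 136.3
stud [328.58 241.42] r 0.1057 deg -144.3
cap [303.92 205.92] r 0.0009 deg 142.7
```

The ear is at about 139° and the bar at 135.8°, so the joint is near 1.34: inside the limits but close to the edge. The ear ended where the push was commanded, so I'll nudge it 3° further.

servo_tool --pt "3 3 0 -0.05" --pt "6 6 0 -0.05" --pt "9 9 0 -0.05" --pt "12 11 -2 -0.05" --pt "13.6 12.8 -5 -0.05" --pt "13.6 12.8 -8 -0.05" --pt "13.6 12.8 -11 -0.05" --pt "13.6 12.8 -14 -0.05" --pt "13.6 12.8 -17 -0.05" --pt "13.6 12.8 -19 -0.05" --pt "13.6 12.8 -20 -0.05" --pt "13.6 12.8 -20 -0.05" --pt "13.6 12.8 -20 -0.05"

```text
time: 7.8
ee_pos: [0.4233, -0.2598, 0.0357]
tcp_rot: [-180.0, -0.0, 46.5]
wrist_force: [0.1, 0.3, 1.0]
opening: 0.0002
grasp_force: 0.0
```

servo_tool --pt "0.4 0.5 0 0" --pt "0.8 0.9 0 0" --pt "1.1 1.2 0 0" --pt "1.3 1.4 0 0" --pt "1.3 1.4 0 0" --pt "1.3 1.4 0 0" --pt "1.3 1.4 0 0" --pt "0.8 0.9 0 0" --pt "0.3 0.4 0 0" --pt "0.2 0.3 0 0" --pt "0.2 0.3 3 0" --pt "0.2 0.3 7 0" --pt "-2.5 -2.5 11 0" --pt "-5 -5 15 0" --pt "-8 -8 19 0" --pt "-11 -10 20 0" --pt "-14 -12 20 0" --pt "-14 -12 20 0" --pt "-14 -12 20 0"

```text
time: 9.38
ee_pos: [0.2799, -0.3827, 0.2373]
tcp_rot: [179.8, 0.1, 46.3]
wrist_force: [0.9, -0.9, 0.3]
opening: 0.0002
grasp_force: 0.0
```

Run:
```python
from h import *
t=camera("top")[:,:,::-1].copy();cv2.imwrite("pics/top3.png",t)
cv2.imwrite("pics/t3.png",cv2.resize(t[160:260,250:350],(600,600),interpolation=cv2.INTER_CUBIC))
g=t.min(2); c=np.array([.5016,-.2857])
for r in(.052,.058,.064,.07):
    A=np.arange(121,151,2.); px=np.array([proj("top",[c[0]+r*np.cos(np.radians(a)),c[1]+r*np.sin(np.radians(a)),.052]) for a in A]).astype(np.float32)
    v=cv2.remap(g,px[None,:,0],px[None,:,1],cv2.INTER_LINEAR)[0]
    print(r,"".join("%4d"%x for x in v))
a=cv2.imread("pics/top0.png"); d=cv2.absdiff(a,t).max(2)>60
n,l,s,_=cv2.connectedComponentsWithStats(d.astype(np.uint8)); print([x.tolist() for x in s[1:] if x[4]>8])
```

```text
0.052   74  72  71  79 125 172 190 193 193 167 121  82  75  75  77
0.058  185 143 105  87 117 171 191 192 187 156 103  87 126 154 172
0.064  191 183 146  93 103 163 189 192 186 146  90 101 164 189 190
0.07  190 188 171 104  94 157 190 191 184 130  87 123 189 191 191
[[276, 218, 18, 17, 84], [311, 221, 13, 20, 103], [298, 258, 40, 13, 306], [349, 315, 6, 4, 10], [344, 321, 7, 7, 24], [304, 321, 153, 99, 6560], [125, 350, 20, 14, 174], [146, 350, 107, 46, 1941], [119, 363, 25, 13, 131], [464, 367, 9, 12, 20], [129, 374, 10, 4, 12], [149, 377, 25, 31, 306], [414, 376, 50, 44, 748], [140, 378, 4, 5, 10], [176, 407, 35, 13, 261], [245, 415, 8, 5, 24]]
```

View pics/t3.png

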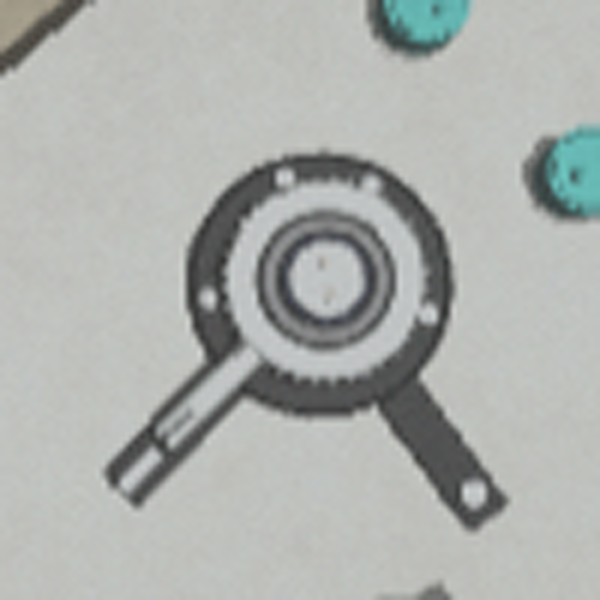

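The ear, from (250,360) to (163,437), lines up with the bar at (140,474); its middle is at about 135° against the bar's 135.7°. The capacitor sits centred, and the image changes only at the ear, the arm and its shadow.

```bash
python3 -c "
from workcell import *
print(job_done())"
```

```text
the job is handed in; nothing more can be done
None
```

I turned the full holder's collar to the locked mark, within about 1° by the last top-camera image, with the capacitor still seated and upright and nothing else on the bench moved; the job is handed in, but no verdict came back.

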